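# Unpack the top bush for measuring

## Task

The stack on the grey carrier is, from the top: spacer plate, flanged bush, spacer plate, flanged bush. Lay the top spacer plate flat and centred lengthways over the two steel bars of the plate rest, then set the upper bush gently, hub up, in the middle of the round glass window of the stage, and then lay the second spacer plate squarely on top of the first. The lowest bush stays where it is on the carrier; let go of everything and leave all other things where they are.

Things in the scene. Friction and masses are not known exactly. Their poses are not given: they have to be found in the camera images.
- spacer_top: plain aluminium plate, 120 x 56 x 10 mm, flat on both sides, no holes. Origin at the centre of its underside, x along its 120 mm length, y across its 56 mm width, z up (its two ends are alike). At the start it is the top layer of the stack, its underside 90 mm above the table, resting only on the 40 mm hub below it, so its edges stand clear all round. Mass about 0.18 kg.
- part_top: steel flanged bush, 30 mm high: a round flange of 52 mm diameter, 10 mm high, at the bottom, and on it a round hub of 40 mm diameter, 20 mm high, with a shallow dark bore marked in its flat top. Rotationally symmetric. Origin at the centre of its underside, z up. At the start it stands on the lower spacer plate, its underside 60 mm above the table, covered by the top spacer. Mass about 0.3 kg. It goes to the stage window.
- spacer_low: plain aluminium plate, 120 x 56 x 10 mm, flat on both sides, no holes. Origin at the centre of its underside, x along its 120 mm length, y across its 56 mm width, z up (its two ends are alike). At the start it lies between the two bushes, its underside 50 mm above the table. Mass about 0.18 kg.
- part_low: steel flanged bush, 30 mm high: a round flange of 52 mm diameter, 10 mm high, at the bottom, and on it a round hub of 40 mm diameter, 20 mm high, with a shallow dark bore marked in its flat top. Rotationally symmetric. Origin at the centre of its underside, z up. It stands on the carrier, its underside 20 mm above the table, and stays there.
- carrier: fixed flat grey plastic slab, 190 x 90 x 20 mm; origin at the centre of its underside, x along its length. The stack stands centred 35 mm from the slab's middle towards its -x end, within a few mm.
- plate_rest: fixed rest for the spacer plates: dark steel base 150 x 90 x 8 mm carrying two upright steel bars, each 14 mm in x, 48 mm in y and 22 mm high, at x = +38 and -38 mm; their tops are 30 mm above the table. Origin at the centre of its underside, x along the 150 mm length, which is the direction of the plates' length when piled.
- rest_top (a point): point midway between the two bars of the plate rest at the height of their tops, 30 mm above the table; axes as the plate rest. The underside of the first plate comes to rest here, of the second 10 mm higher.
- stage: fixed dark stone stage, 200 (x) x 180 (y) x 26 mm, with a flush round glass window of 110 mm diameter in a steel rim in its middle; a small clamp, 25 mm high, stands fixed on its (-x, -y) corner and the loose ring gauge near its (+x, +y) corner, both outside the window. Origin at the centre of its underside.
- window (a point): centre of the glass window, in its surface (within 1 mm), 26 mm above the table
- tip_box: small closed black plastic box, 40 x 50 x 25 mm, standing on the far end of the carrier; origin at the centre of its underside. A bystander, to be left alone.
- ring_gauge: small plain steel ring, outer diameter 36 mm, 14 mm high, standing on a corner of the stage outside the window; origin at the centre of its underside. A bystander, to be left alone.

How it is judged:
By the outcome, as a careful person would: the job done as asked, in the order asked, and still so for the second after the job is handed in, with the robot touching nothing.
It also fails if it takes over 67 s, if anything falls off the work surface, if the arm or the gripper's body presses on something with over 40 N, if the wrist force passes 120 N, or if a joint passes its speed limit or range.

## Robot

A 6-joint arm with a two-finger parallel gripper is mounted at the origin on the work surface. World frame = base frame: x ahead of the robot, y to its left, z up, the work surface at z = 0. Lengths are in m, angles in degrees, forces in N, time in s.
With the tool pointing down it reaches from about 0.25 to 0.85 m from the base axis. Payload 12.5 kg.
Tool frame: the origin (TCP) lies on the centre line of the jaws, within the pads' length; the fingertips stand 19 mm ahead of it and the grasp point (between the pads) is the TCP; z points along the fingers, y is the direction in which the jaws open and shut (so a half turn about z gives the same grasp; the last joint's range is limited). The gripper opens to 93 mm and grips with 3 to 60 N. Pads are 15 mm wide; open, the fingers measure 128 mm over their backs; the gripper's body (75 mm by 188 mm) begins 65 mm behind the grasp point.
Start: joints at [-73.659, 20.094, 94.641, -0, 65.266, -4.847], TCP at [0.199, -0.513, 0.199] pointing down, gripper open.
Joint ranges: [-157.81, 157.81], [-45, 120.19], [0.68, 151.7], [-89.99, 269.99], [4.06, 180], [-164.3, 164.3]. Speed limits (degrees/s): [127.2, 127.2, 159.86, 180, 180, 180].

## Interface

Orientations are given as a 3x3 rotation matrix whose columns are the frame's x, y, z axes.
In Python, from plant import bot, eyes gives the robot as it stands.
- The arm moves only by the tool carry_out, never from a script. Its arguments are lists of equal length, an entry for each row: "translation": the shift along the world's x, y, z in cm, a list of three; "rot": the turn, a rotation vector about the world's x, y, z in degrees, a list of three; "grip": the gripper's target within -1 to 1 (fully open at 1, half-way at 0, shut at -1). A call has 1 to 20 rows; each row is the pose to reach, as a shift and turn from the pose commanded when the call began; what a row does not reach only later rows make up. A row lasts 1/10 s, in which the tool goes at most 50 mm and 8.59 degrees, less where a joint would pass 70% of its speed; a pose out of reach is approached as far as the arm can. A call with a gripper value outside its range is refused whole. The fingers move at their own pace and stop on an object; "squeeze" is the grip in N (left out, the last holds). Time passes only in rows, so rows that repeat a pose let the fingers close. It gives the time, the measured TCP pose, the force and the opening at its end, in the units of the state.
- bot.state(): the state, without advancing time (a new reading comes with each control period).
- eyes.read_camera(name): name is "side" or "top"; returns a dict with "image" (400x640x3 uint8, blue, green, red), "fx", "fy", "cx", "cy" (pixels), "R" (3x3) and "t" (3): a world point X has camera coordinates R X + t. Camera axes: x right, y down, z forward; pixel columns grow to the right and rows downward; lengths in m; the calibration is good to about 2 mm. A picture is of the moment at which its call begins. There is no depth.
- bot.close_job(): hands the job in, once; it reports no verdict.
The state is a dict: "time_s": time; "q": joint angles; "joint_velocities": joint speeds; "tau": joint torques, N m; "tcp_pos": TCP position; "tcp_rot": TCP orientation; "wrist_force": force on the tool from outside, world axes, zero at the start; "wrist_torque": the same for the moment, N m; "opening": finger opening in m.
Only numpy, scipy, OpenCV 4.12 (cv2) and the standard library are available. Lean on these libraries where they do the work, as an engineer would, in place of code of your own. Each camera call takes 0.05 s, during which the arm holds its last target. There are 200 camera calls.

## Working session

There is one attempt and no reset: what is moved stays moved. The work goes in short steps, Python scripts to look and compute and a tool call to move; the robot and the scene stay as the last step left them, time stands still between calls to the robot, and variables do not carry over. Pictures are saved under pics/ and viewed, about 8 in all and at most 12, crops included, and the job is handed in when it is done.

Besides the shell and the picture viewer there is one more tool, called in YAML: its name, and indented under it one key for each argument. carry_out: Moves the arm, as the interface text tells. Its arguments: {"type":"object","properties":{"translation":{"type":"array","items":{"type":"array","items":{"type":"number"}}},"rot":{"type":"array","items":{"type":"array","items":{"type":"number"}}},"grip":{"type":"array","items":{"type":"number"}},"squeeze":{"type":"number"}},"required":["translation","rot","grip"]}

```bash
mkdir -p pics; cat > h.py <<'E'
import numpy as np, cv2
from plant import bot, eyes
def ray(c,u,v,z):
    R=np.array(c["R"]);t=np.array(c["t"]);o=-R.T@t
    d=R.T@np.array([(u-c["cx"])/c["fx"],(v-c["cy"])/c["fy"],1])
    return o+d*(z-o[2])/d[2]
def proj(c,X):
    p=np.array(c["R"])@np.array(X)+np.array(c["t"]);return [c["fx"]*p[0]/p[2]+c["cx"],c["fy"]*p[1]/p[2]+c["cy"]]
def cam(n): 
    c=eyes.read_camera(n); c["image"]=np.array(c["image"]); return c
E
python3 - <<'E'
from h import *
for n in("top","side"):
    c=cam(n);cv2.imwrite(f"pics/{n}0.png",c["image"]);print(n,c["fx"],c["cx"],c["cy"],-np.array(c["R"]).T@c["t"],np.round(c["R"],3).tolist())
s=bot.state();print(s)
E
```

```text
top 367.49801288885163 317.98199734222976 194.40497801672106 [0.40513965 0.04900163 0.92104791] [[0.022, -0.999, 0.046], [-0.981, -0.03, -0.19], [0.191, -0.041, -0.981]]
side 519.5898980005492 316.4395053156863 198.11070044222262 [-0.07259154  0.61350152  0.8516924 ] [[-0.667, -0.745, 0.015], [-0.515, 0.446, -0.732], [0.539, -0.496, -0.681]]
{'time_s': 0.1, 'q': array([-7.36604306e+01,  2.01209119e+01,  9.46713850e+01, -6.07436486e-04,
        6.52657045e+01, -4.84685939e+00]), 'joint_velocities': array([-0.04480176, -0.05463182, -0.16455927, -0.10585838,  0.00331673,
       -0.06407468]), 'tau': array([ 5.86812675e-04, -4.98029816e+01, -2.85705292e+01,  7.00206170e-02,
        2.38618848e-02, -4.45163369e-05]), 'tcp_pos': array([ 0.19870745, -0.51251206,  0.1986711 ]), 'tcp_rot': array([[ 9.32407837e-01,  3.61407719e-01, -2.94034016e-04],
       [ 3.61407831e-01, -9.32407337e-01,  9.68718911e-04],
       [ 7.59430186e-05, -1.00950730e-03, -9.99999488e-01]]), 'wrist_force': array([ 0.04615511, -0.60153028, -0.77922465]), 'wrist_torque': array([-0.00109469,  0.00453971, -0.07045587]), 'opening': 0.09287055221792923}
```

View pics/top0.png

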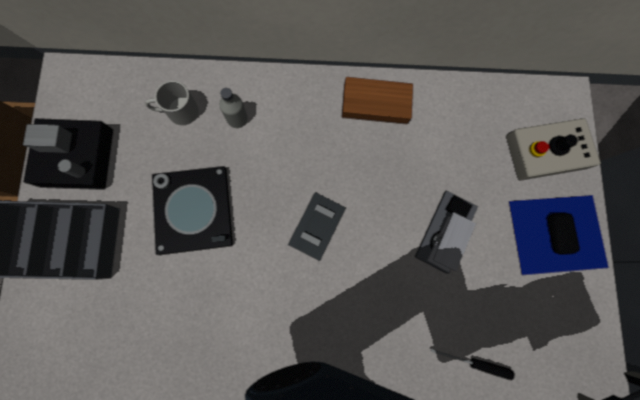

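View pics/side0.png

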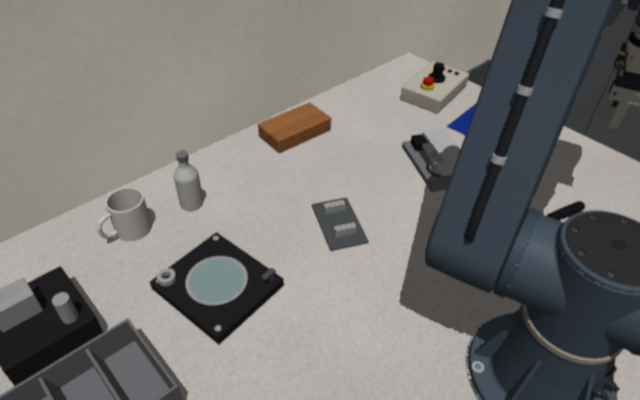

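The top view shows the stage window at about (191,209), the plate rest at (318,226) and the stack with its light plate at (450,240). The arm partly hides the stack in the side view. Next I'll measure these and crop in on the stack.

```bash
python3 - <<'E'
from h import *
c=cam("top");im=c["image"]
a=cv2.resize(im[180:280,405:490],None,fx=6,fy=6,interpolation=cv2.INTER_CUBIC)
b=cv2.resize(im[185:265,280:355],None,fx=4,fy=4,interpolation=cv2.INTER_CUBIC)
o=np.zeros((600,510+300,3),np.uint8);o[:600,:510]=a;o[:320,510:]=b
cv2.imwrite("pics/crop.png",cv2.convertScaleAbs(o,alpha=1.5,beta=10)[:,:800])
# window: bluish-green
B,G,R=[im[...,i].astype(int) for i in range(3)]
m=((G-R>12)&(G>70)).astype(np.uint8);m[:, 260:]=0
k=max(cv2.findContours(m,0,1)[0],key=cv2.contourArea);e=cv2.fitEllipse(k);print("win",e,ray(c,*e[0],.026))
# bars
g=cv2.cvtColor(im,6);m=(g[190:262,290:346]>115).astype(np.uint8)
r=im[190:262,290:346]
print(np.percentile(g[190:262,290:346],[5,25,50,75,95]))
dark=(g<100).astype(np.uint8)
for nm,z,x0,x1,y0,y1 in(("rest",.008,280,355,185,265),("stage",.026,145,240,160,260)):
    mm=np.zeros_like(dark);mm[y0:y1,x0:x1]=dark[y0:y1,x0:x1]
    k=max(cv2.findContours(mm,0,1)[0],key=cv2.contourArea)
    P=np.array([ray(c,*q[0],z)[:2]*1000 for q in k],np.float32);rc=cv2.minAreaRect(P);print(nm,rc)
mb=np.zeros_like(dark);mb[190:262,290:346]=((g>120)[190:262,290:346]);h=np.zeros_like(dark)
cv2.fillConvexPoly(h,cv2.convexHull(np.array([[q[0]] for q in cv2.findContours(dark*0+np.pad(dark[185:265,280:355],((185,135),(280,285))),0,1)[0][0]])) ,1) if 0 else None
E
```

```text
win ((190.19418334960938, 208.81150817871094), (42.25659942626953, 44.914512634277344), 56.9197998046875) [0.53423631 0.32123027 0.026     ]
[ 46.  48.  97. 129. 131.]
rest ((504.51531982421875, 11.900337219238281), (91.31846618652344, 151.35299682617188), 64.67039489746094)
stage ((534.399169921875, 314.4326477050781), (202.380859375, 191.97889709472656), 8.574397087097168)
```

View pics/crop.png

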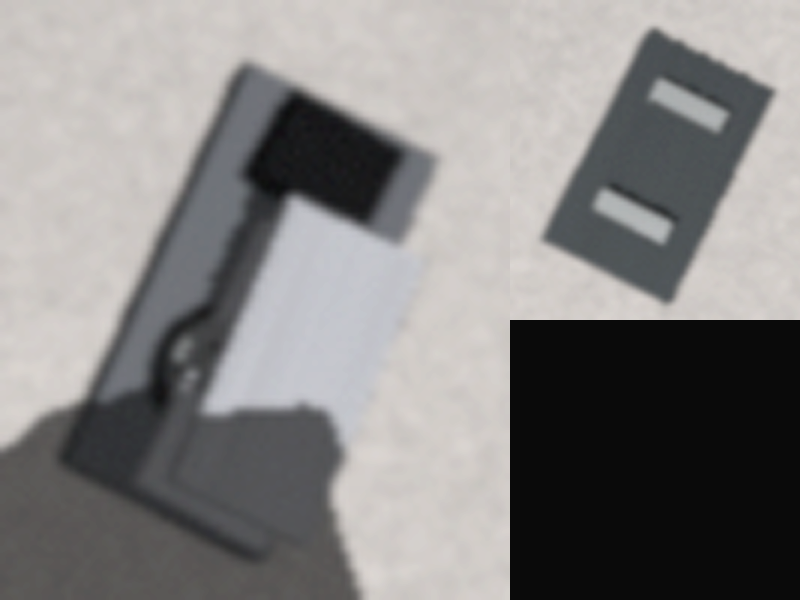

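The crop shows the top plate's corners, in full-image pixels, at about (453.8,212.5), (475.3,223), (455.8,270.5) and (434.2,259.2). It's partly in shadow. The black box is at the upper end of the carrier, and the rest bars are clear.

```bash
python3 - <<'E'
from h import *
c=cam("top")
def f(pts,z,nm):
    P=np.array([ray(c,405+u/6,180+v/6,z)[:2] for u,v in pts])*1000
    d=P[0]+P[1]-P[2]-P[3]
    print(nm,P.round(1).tolist(),P.mean(0).round(1),np.degrees(np.arctan2(d[1],d[0])).round(1),[np.linalg.norm(P[i]-P[j]).round(1) for i,j in((0,1),(1,2),(2,3),(3,0))])
f([(293,195),(422,258),(305,543),(175,475)],.1,"plate")
f([(245,62),(437,155),(265,558),(63,462)],.02,"carrier")
g=[]
for u,v in[(661,105-27+0),(0,0)]:pass
for pts in([(655,80),(729,115),(720,133),(649,98)],[(600,187),(672,223),(666,244),(593,208)]):
    g.append(np.mean([ray(c,280+(u-510)/4,185+v/4,.03)[:2]*1000 for u,v in pts],0))
d=g[0]-g[1];print("rest",g,(g[0]+g[1])/2,np.degrees(np.arctan2(d[1],d[0])),np.linalg.norm(d))
E
```

```text
plate [[532.4, -298.1], [509.6, -347.0], [402.0, -296.2], [425.7, -248.1]] [ 467.4 -297.3] -25.2 [np.float64(54.0), np.float64(119.0), np.float64(53.6), np.float64(117.8)]
carrier [[601.3, -313.9], [563.7, -394.7], [395.3, -312.9], [431.9, -230.9]] [ 498.  -313.1] -26.0 [np.float64(89.1), np.float64(187.2), np.float64(89.9), np.float64(188.7)]
rest [array([536.19011188,  -5.03836899]), array([468.84990936,  27.25346632])] [502.52001062  11.10754867] -25.619245467841345 74.68243102498508
```

carry_out:
  translation:
    - [26.9,21.5,-2]
    - [26.9,21.5,-2]
    - [26.9,21.5,-2]
    - [26.9,21.5,-2]
    - [26.9,21.5,-2]
    - [26.9,21.5,-2]
    - [26.9,21.5,-2]
    - [26.9,21.5,-2]
    - [26.9,21.5,-2]
    - [26.9,21.5,-2]
    - [26.9,21.5,-2]
    - [26.9,21.5,-2]
  rot:
    - [0,0,-46.4]
    - [0,0,-46.4]
    - [0,0,-46.4]
    - [0,0,-46.4]
    - [0,0,-46.4]
    - [0,0,-46.4]
    - [0,0,-46.4]
    - [0,0,-46.4]
    - [0,0,-46.4]
    - [0,0,-46.4]
    - [0,0,-46.4]
    - [0,0,-46.4]
  grip: [1,1,1,1,1,1,1,1,1,1,1,1]

```text
time_s: 1.4
tcp_pos: [0.4671, -0.2987, 0.1792]
tcp_rot: [[0.904, -0.427, 0.0], [-0.427, -0.904, -0.0], [0.0, 0.0, -1.0]]
wrist_force: [0.5, -0.0, 0.0]
opening: 0.0933
```

```bash
python3 - <<'E'
from h import *
s=bot.state();print(s["time_s"],s["q"].round(1),s["tcp_pos"].round(4),s["tcp_rot"].round(3).tolist(),s["wrist_force"].round(1))
c=cam("side");u,v=map(int,proj(c,[.467,-.297,.1]));print(u,v)
b=cam("top");p,q=map(int,proj(b,[.467,-.297,.1]))
o=np.hstack([cv2.resize(c["image"][max(v-60,0):v+60,u-40:u+40],None,fx=5,fy=5),cv2.resize(b["image"][q-60:q+60,p-40:p+40],None,fx=5,fy=5)])
cv2.imwrite("pics/hover.png",cv2.convertScaleAbs(o,alpha=1.5,beta=10))
E
```

```text
1.4 [-37.4  21.8  95.2  -0.   63.   77.9] [ 0.4671 -0.2987  0.1792] [[0.904, -0.427, 0.0], [-0.427, -0.904, -0.0], [0.0, 0.0, -1.0]] [ 0.5 -0.   0. ]
443 142
```

View pics/hover.png

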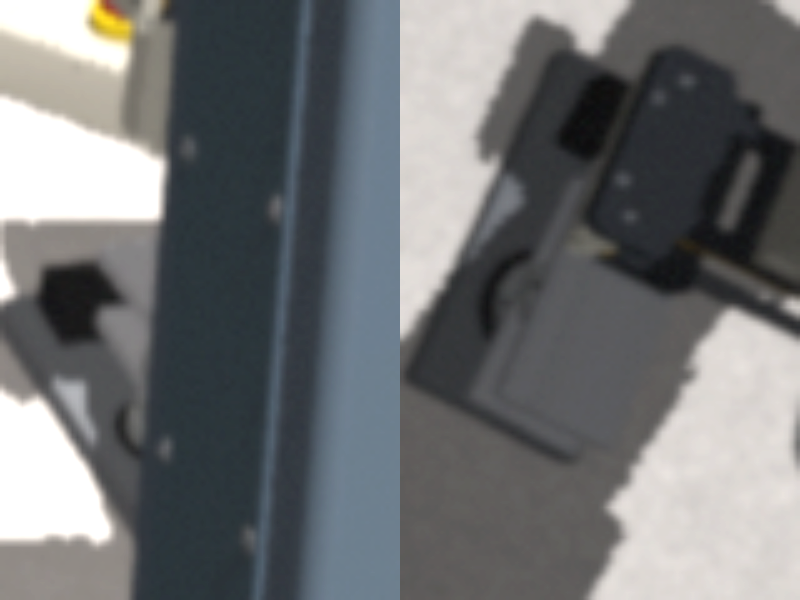

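Arm and shadow block both close views, but the earlier geometry agrees with itself (the carrier predicts the stack to within 1 mm). So I'll descend and grip now.

carry_out:
  translation:
    - [0,0.1,-3]
    - [0,0.1,-5]
    - [0,0.1,-6.5]
    - [0,0.1,-7.4]
    - [0,0.1,-7.4]
    - [0,0.1,-7.4]
    - [0,0.1,-7.4]
    - [0,0.1,-7.4]
    - [0,0.1,-7.4]
    - [0,0.1,-7.4]
    - [0,0.1,-7.4]
    - [0,0.1,-7.4]
    - [0,0.1,-7.4]
    - [0,0.1,-7.4]
  rot:
    - [0,0,0]
    - [0,0,0]
    - [0,0,0]
    - [0,0,0]
    - [0,0,0]
    - [0,0,0]
    - [0,0,0]
    - [0,0,0]
    - [0,0,0]
    - [0,0,0]
    - [0,0,0]
    - [0,0,0]
    - [0,0,0]
    - [0,0,0]
  grip: [1,1,1,1,1,0.4,0.3,0.25,0.2,0.15,0.1,0,0,0]
  squeeze: 15

```text
time_s: 2.9
tcp_pos: [0.4678, -0.2968, 0.1051]
tcp_rot: [[0.905, -0.426, -0.0], [-0.426, -0.905, 0.0], [-0.0, -0.0, -1.0]]
wrist_force: [-1.0, -0.1, -0.6]
opening: 0.0468
```

Opening is 46.8 mm, less than the 56 mm plate width, so either the plate isn't held or it was missed. I'll look.

```bash
python3 - <<'E'
from h import *
s=bot.state();print(s["opening"],s["wrist_force"].round(1))
c=cam("side");u,v=443,142
b=cam("top");p,q=map(int,proj(b,[.467,-.297,.1]))
o=np.hstack([cv2.resize(c["image"][v-60:v+60,u-80:u],None,fx=5,fy=5),cv2.resize(b["image"][q-60:q+60,p-40:p+40],None,fx=5,fy=5)])
cv2.imwrite("pics/grip.png",cv2.convertScaleAbs(o,alpha=1.8,beta=20))
E
```

```text
0.046770106596245545 [-1.  -0.1 -0.6]
```

View pics/grip.png

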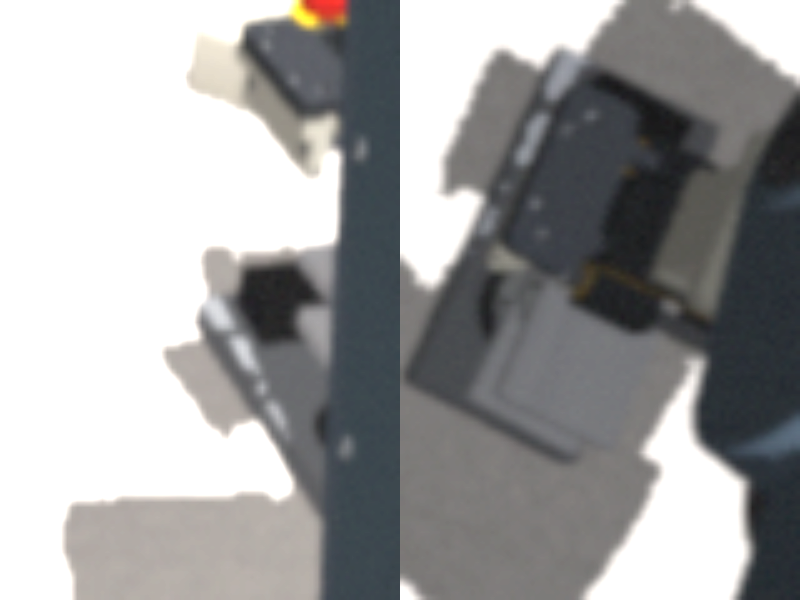

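The plate hasn't moved: its corner is still near the same pixels, about (500,398) in the crop. The fingers closed without resistance, so the pads probably end above the tips. I'll open, go 10 mm lower and close on it again.

carry_out:
  translation:
    - [0,0,0]
    - [0,0,0]
    - [0,0,0]
    - [0,0,0]
    - [0,0,-0.5]
    - [0,0,-1]
    - [0,0,-1]
    - [0,0,-1]
    - [0,0,-1]
    - [0,0,-1]
    - [0,0,-1]
    - [0,0,-1]
    - [0,0,-1]
    - [0,0,-1]
  rot:
    - [0,0,0]
    - [0,0,0]
    - [0,0,0]
    - [0,0,0]
    - [0,0,0]
    - [0,0,0]
    - [0,0,0]
    - [0,0,0]
    - [0,0,0]
    - [0,0,0]
    - [0,0,0]
    - [0,0,0]
    - [0,0,0]
    - [0,0,0]
  grip: [0.7,0.7,0.7,0.7,0.7,0.7,0.5,0.4,0.3,0.2,0.1,0.05,0.05,0.05]
  squeeze: 15

```text
time_s: 4.4
tcp_pos: [0.4678, -0.2968, 0.0952]
tcp_rot: [[0.905, -0.426, 0.0], [-0.426, -0.905, -0.0], [0.0, -0.0, -1.0]]
wrist_force: [-0.8, 0.2, -0.4]
opening: 0.0486
```

```bash
python3 - <<'E'
from h import *
s=bot.state();print(s["time_s"],s["opening"],s["wrist_force"].round(1))
b=cam("top");p,q=map(int,proj(b,[.467,-.297,.1]))
o=cv2.resize(b["image"][q-50:q+50,p-50:p+50],None,fx=6,fy=6)
cv2.imwrite("pics/grip2.png",cv2.convertScaleAbs(o,alpha=1.8,beta=20))
E
```

```text
4.4 0.04862171524333526 [-0.8  0.2 -0.4]
```

```bash
python3 - <<'E'
from h import *
s=bot.state();b=cam("top");p,q=map(int,proj(b,[.467,-.297,.1]));k=6
o=cv2.convertScaleAbs(cv2.resize(b["image"][q-50:q+50,p-50:p+50],None,fx=k,fy=k,interpolation=2),alpha=2,beta=20)
R=s["tcp_rot"];t=s["tcp_pos"]
def mk(X,col):
    u,v=proj(b,X);cv2.circle(o,(int((u-p+50+.5)*k),int((v-q+50+.5)*k)),4,col,-1)
for h in(0,-.065):
    for y in(-.024,.024,0,-.05,.05): mk(t+R@[0,y,h],(0,0,255) if h==0 else (0,255,0))
cv2.imwrite("pics/grip3.png",o)
E
```

```text
(no output)
```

View pics/grip3.png

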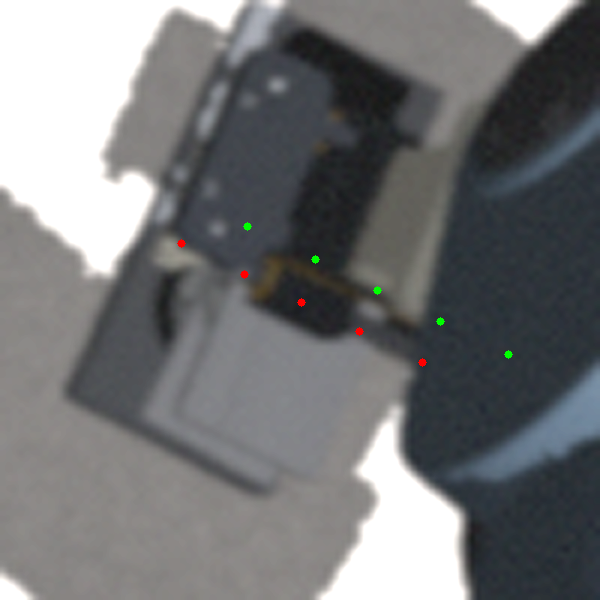

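The plate corners are unmoved, at (434,259) and (456,271) in the full image, and the TCP mark lies on the plate centre. So the fingers must have closed above the plate. The pale left fingertip at (175,252) in the crop should show the real tip height.

```bash
python3 - <<'E'
from h import *
s=bot.state();b=cam("top");R=s["tcp_rot"];t=s["tcp_pos"];p,q=map(int,proj(b,[.467,-.297,.1]));print(p,q)
for zz in(.02,.0,-.02,-.04):
  for y in(-.0418,-.0243):
    print(zz,y,[(np.array(proj(b,t+R@[x,y,zz]))-[p-50,q-50]).__mul__(6).round().tolist() for x in(-.0075,.0075)])
print(s["wrist_torque"].round(3), s["q"].round(2))
k=12;u,v=p-50+29,q-50+42
o=cv2.resize(b["image"][v-25:v+25,u-15:u+50],None,fx=k,fy=k,interpolation=2)
o=cv2.convertScaleAbs(o,alpha=2.6,beta=20)
cv2.imwrite("pics/tip.png",o)
E
```

```text
454 241
0.02 -0.0418 [[172.0, 272.0], [187.0, 237.0]]
0.02 -0.0243 [[213.0, 292.0], [228.0, 257.0]]
0.0 -0.0418 [[191.0, 268.0], [206.0, 232.0]]
0.0 -0.0243 [[233.0, 288.0], [248.0, 253.0]]
-0.02 -0.0418 [[210.0, 263.0], [226.0, 227.0]]
-0.02 -0.0243 [[253.0, 285.0], [269.0, 248.0]]
-0.04 -0.0418 [[231.0, 259.0], [247.0, 222.0]]
-0.04 -0.0243 [[275.0, 281.0], [291.0, 243.0]]
[ 0.092 -0.014  0.022] [-37.21  27.9   99.31   0.    52.79  78.01]
```

View pics/tip.png

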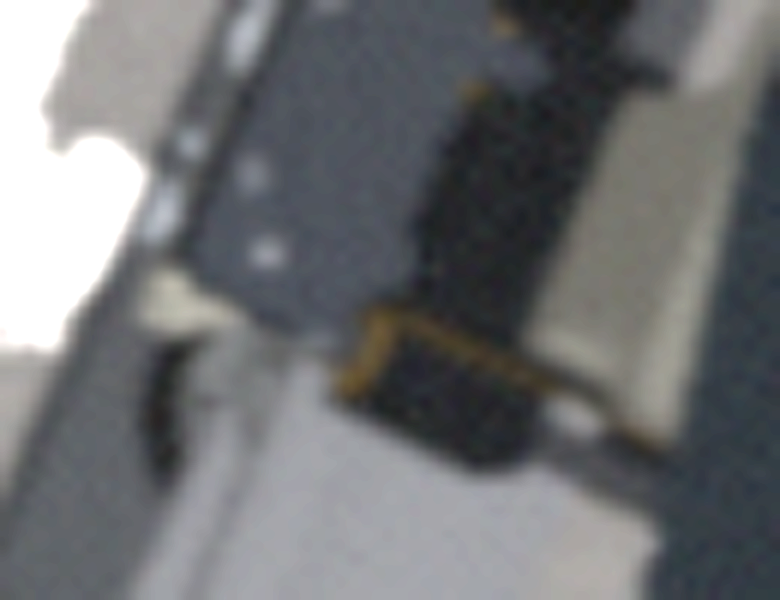

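Inconclusive. The body end is the grey part at (300,150) and the pale fingertip is at (185,300). Closing further is a harmless test: it shows whether the fingers stop on something.

carry_out:
  translation:
    - [0,0,0]
    - [0,0,0]
    - [0,0,0]
    - [0,0,0]
    - [0,0,0]
  rot:
    - [0,0,0]
    - [0,0,0]
    - [0,0,0]
    - [0,0,0]
    - [0,0,0]
  grip: [-0.1,-0.15,-0.2,-0.25,-0.3]
  squeeze: 15

```text
time_s: 5.05
tcp_pos: [0.4678, -0.2968, 0.0951]
tcp_rot: [[0.905, -0.426, -0.0], [-0.426, -0.905, 0.0], [-0.0, -0.0, -1.0]]
wrist_force: [-0.2, -0.4, 0.0]
opening: 0.0329
```

```bash
python3 - <<'E'
from h import *
b=cam("top");p,q=454,241
o=cv2.convertScaleAbs(cv2.resize(b["image"][q-50:q+50,p-50:p+50],None,fx=6,fy=6),alpha=1.8,beta=20)
a=cv2.imread("pics/grip2.png");d=cv2.GaussianBlur(cv2.absdiff(a,o).max(2),(9,9),0)
for k in cv2.findContours((d>25).astype(np.uint8),0,1)[0]:
    if cv2.contourArea(k)>60: print(cv2.boundingRect(k),cv2.contourArea(k))
cv2.imwrite("pics/now.png",np.vstack([a[200:500],o[200:500]]))
s=bot.state();print(s["opening"],s["time_s"])
E
```

```text
(328, 299, 60, 55) 1496.0
(245, 275, 55, 38) 1096.0
(268, 254, 17, 17) 202.0
(285, 143, 58, 88) 2176.0
0.032591117275066694 5.1
```

View pics/now.png

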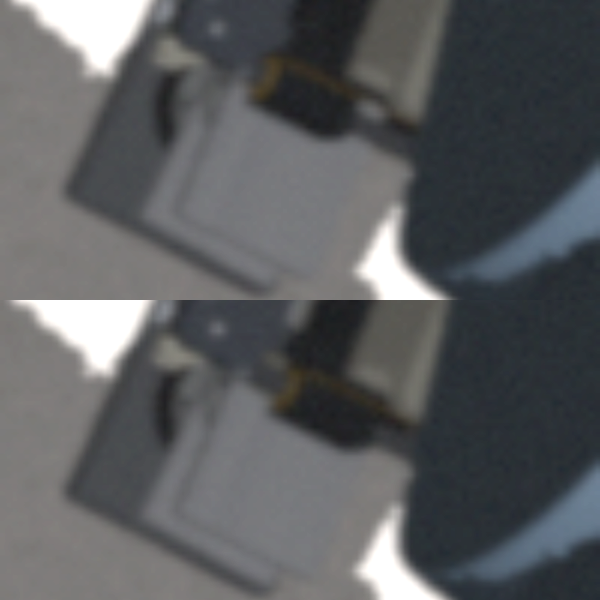

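This view settles which part is the finger. The dark block with yellow edges, at about (255,275) → (275,290) in the 6x crop, moved with the closing. It sits too far right for a tip at z=0.076, so the real tip is clearly higher than claimed. I'll lift, go to where both cameras see the hand, and triangulate the tips.

carry_out:
  translation:
    - [0,0,5]
    - [0,0,10]
    - [3,45,10]
    - [3,45,10]
    - [3,45,10]
    - [3,45,10]
    - [3,45,10]
    - [3,45,10]
    - [3,45,10]
    - [3,45,10]
    - [3,45,10]
    - [3,45,10]
    - [3,45,10]
    - [3,45,10]
    - [3,45,10]
  rot:
    - [0,0,0]
    - [0,0,0]
    - [0,0,0]
    - [0,0,0]
    - [0,0,0]
    - [0,0,0]
    - [0,0,0]
    - [0,0,0]
    - [0,0,0]
    - [0,0,0]
    - [0,0,0]
    - [0,0,0]
    - [0,0,0]
    - [0,0,0]
    - [0,0,0]
  grip: [0,0,0,0,0,0,0,0,0,0,0,0,0,0,0]

```text
time_s: 6.6
tcp_pos: [0.4979, 0.152, 0.1952]
tcp_rot: [[0.904, -0.428, 0.0], [-0.428, -0.904, -0.0], [0.0, 0.0, -1.0]]
wrist_force: [-0.5, 0.0, -0.0]
opening: 0.0468
```

```bash
python3 - <<'E'
from h import *
s=bot.state();R=s["tcp_rot"];t=s["tcp_pos"];print(t.round(4),s["opening"])
im=[]
for n in("side","top"):
    b=cam(n);np.save(f"pics/m_{n}.npy",b["image"]);p,q=map(int,proj(b,t));k=5 if n=="side" else 6;w=400//k//2 if n=="top" else 40;h=60 if n=="side" else 50
    w=40 if n=="side" else 33
    y0,x0=max(q-h,0),max(p-w,0);print(n,p,q,"origin",x0,y0,"scale",k)
    o=cv2.convertScaleAbs(cv2.resize(b["image"][y0:y0+2*h,x0:x0+2*w],None,fx=k,fy=k,interpolation=2),alpha=1.8,beta=20)
    for y in(-.0235,.0235):
        u,v=proj(b,t+R@[0,y,.019]);cv2.circle(o,(int((u-x0+.5)*k),int((v-y0+.5)*k)),3,(0,0,255),-1)
    im.append(o)
cv2.imwrite("pics/tips.png",np.hstack([cv2.resize(i,(400,600)) if i.shape[1]!=396 else i[:600] for i in im])[:,:800])
E
```

```text
[0.4979 0.152  0.1952] 0.04676932267357414
side 291 188 origin 251 128 scale 5
top 250 216 origin 217 166 scale 6
```

View pics/tips.png

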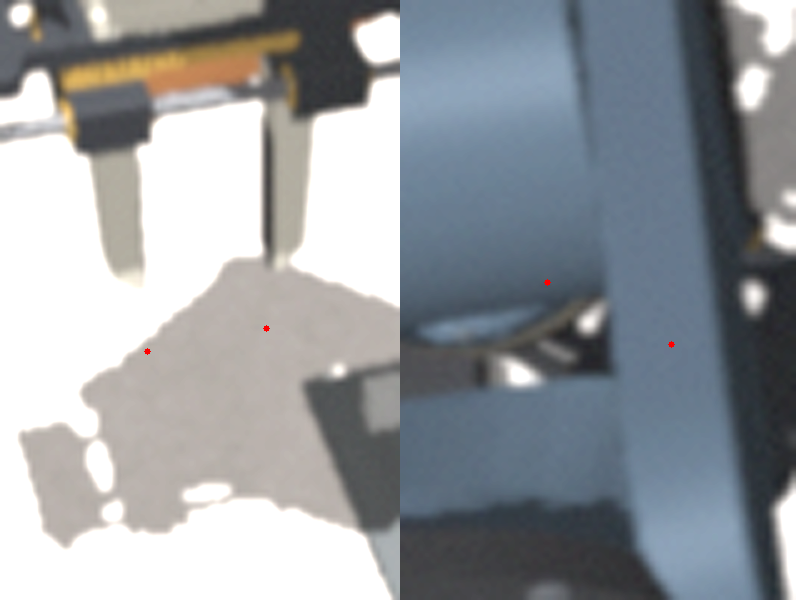

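Now it's clear. In the side crop the real tips are at about (140,285) and (268,268), against predicted marks at (147,351) and (266,328). The fingers end roughly 30 mm higher than stated, so the grasp point does too. I'll quantify that.

```bash
python3 - <<'E'
from h import *
from scipy.optimize import least_squares
s=bot.state();R=s["tcp_rot"];t=s["tcp_pos"];c=cam("side");im=c["image"]
obs=[(251+144/5-.5,128+283/5-.5),(251+267/5-.5,128+267/5-.5)]
yy=(-.0234,.0234)
if proj(c,t+R@[0,yy[0],0])[0]>proj(c,t+R@[0,yy[1],0])[0]: yy=yy[::-1]
f=lambda d,m:np.concatenate([np.array(proj(c,t+R@[0,y,.019]+m@d))-o for y,o in zip(yy,obs)])
r=least_squares(f,[0],args=(np.array([[0],[0],[1]]),));print("dz only",r.x*1000,r.fun.round(2))
r=least_squares(f,[0,0,0],args=(np.eye(3),));print("free",r.x*1000,r.fun.round(2))
E
```

```text
dz only [33.11481498] [ 0.17  0.61 -0.23 -0.61]
free [-4.06671224  3.20534166 37.64358529] [ 0.11  0.62 -0.11 -0.63]
```

A pure +33 mm vertical offset fits both tips to within 0.6 px, so the tips are 14 mm above the reported TCP. I'll work with that and with displacements only. Back to the plate, with reported TCP z about 0.069, putting the tips at about 0.083.

carry_out:
  translation:
    - [-3,-44.9,0]
    - [-3,-44.9,0]
    - [-3,-44.9,0]
    - [-3,-44.9,0]
    - [-3,-44.9,0]
    - [-3,-44.9,0]
    - [-3,-44.9,0]
    - [-3,-44.9,0]
    - [-3,-44.9,0]
    - [-3,-44.9,0]
    - [-3,-44.9,0]
    - [-3,-44.9,-4]
    - [-3,-44.9,-8]
    - [-3,-44.9,-10]
    - [-3,-44.9,-11.5]
    - [-3,-44.9,-12.6]
    - [-3,-44.9,-12.6]
    - [-3,-44.9,-12.6]
    - [-3,-44.9,-12.6]
    - [-3,-44.9,-12.6]
  rot:
    - [0,0,0]
    - [0,0,0]
    - [0,0,0]
    - [0,0,0]
    - [0,0,0]
    - [0,0,0]
    - [0,0,0]
    - [0,0,0]
    - [0,0,0]
    - [0,0,0]
    - [0,0,0]
    - [0,0,0]
    - [0,0,0]
    - [0,0,0]
    - [0,0,0]
    - [0,0,0]
    - [0,0,0]
    - [0,0,0]
    - [0,0,0]
    - [0,0,0]
  grip: [1,1,1,1,1,1,1,1,1,1,1,1,1,1,1,1,1,0.6,0.4,0.3]
  squeeze: 15

```text
time_s: 8.75
tcp_pos: [0.4682, -0.296, 0.0699]
tcp_rot: [[0.905, -0.426, 0.001], [-0.426, -0.905, -0.001], [0.001, 0.0, -1.0]]
wrist_force: [0.1, 0.2, -0.8]
opening: 0.0734
```

carry_out:
  translation:
    - [0,0,0]
    - [0,0,0]
    - [0,0,0]
    - [0,0,0]
    - [0,0,0]
  rot:
    - [0,0,0]
    - [0,0,0]
    - [0,0,0]
    - [0,0,0]
    - [0,0,0]
  grip: [0.2,0.15,0.1,0,0]

```text
time_s: 9.25
tcp_pos: [0.4679, -0.296, 0.0694]
tcp_rot: [[0.905, -0.426, 0.0], [-0.426, -0.905, -0.0], [0.0, 0.0, -1.0]]
wrist_force: [-1.3, -1.1, 4.2]
opening: 0.056
```

Gripped at 56.0 mm. Lift, then carry to above the rest.

carry_out:
  translation:
    - [0,0,1]
    - [0,0,3]
    - [0,0,6]
    - [1.8,15,6]
    - [3.5,30.8,6]
    - [3.5,30.8,6]
    - [3.5,30.8,6]
    - [3.5,30.8,6]
    - [3.5,30.8,6]
    - [3.5,30.8,6]
    - [3.5,30.8,6]
    - [3.5,30.8,2]
    - [3.5,30.8,-2]
    - [3.5,30.8,-2]
    - [3.5,30.8,-2]
    - [3.5,30.8,-2]
    - [3.5,30.8,-2]
  rot:
    - [0,0,0]
    - [0,0,0]
    - [0,0,0]
    - [0,0,-0.3]
    - [0,0,-0.3]
    - [0,0,-0.3]
    - [0,0,-0.3]
    - [0,0,-0.3]
    - [0,0,-0.3]
    - [0,0,-0.3]
    - [0,0,-0.3]
    - [0,0,-0.3]
    - [0,0,-0.3]
    - [0,0,-0.3]
    - [0,0,-0.3]
    - [0,0,-0.3]
    - [0,0,-0.3]
  grip: [0,0,0,0,0,0,0,0,0,0,0,0,0,0,0,0,0]

```text
time_s: 10.95
tcp_pos: [0.5039, 0.0118, 0.0509]
tcp_rot: [[0.902, -0.431, 0.003], [-0.431, -0.902, -0.0], [0.003, -0.001, -1.0]]
wrist_force: [-0.5, -0.5, -2.1]
opening: 0.0555
```

```bash
python3 - <<'E'
from h import *
s=bot.state();print(s["tcp_pos"].round(4),s["opening"],s["wrist_force"].round(1))
b=cam("side");t=cam("top")
u,v=map(int,proj(b,[.503,.0115,.05]));p,q=map(int,proj(t,[.467,-.297,.075]));print(u,v,p,q)
L=cv2.resize(b["image"][v-50:v+50,u-33:u+33],None,fx=6,fy=6,interpolation=2);L=cv2.convertScaleAbs(L,alpha=1.5)
Rr=cv2.resize(t["image"][q-50:q+50,p-33:p+33],None,fx=6,fy=6,interpolation=2);Rr=cv2.convertScaleAbs(Rr,alpha=1.3)
cv2.imwrite("pics/place1.png",np.hstack([L,Rr]))
E
```

```text
[0.5039 0.0118 0.0509] 0.05547330601549809 [-0.5 -0.5 -2.1]
340 208 450 241
```

View pics/place1.png

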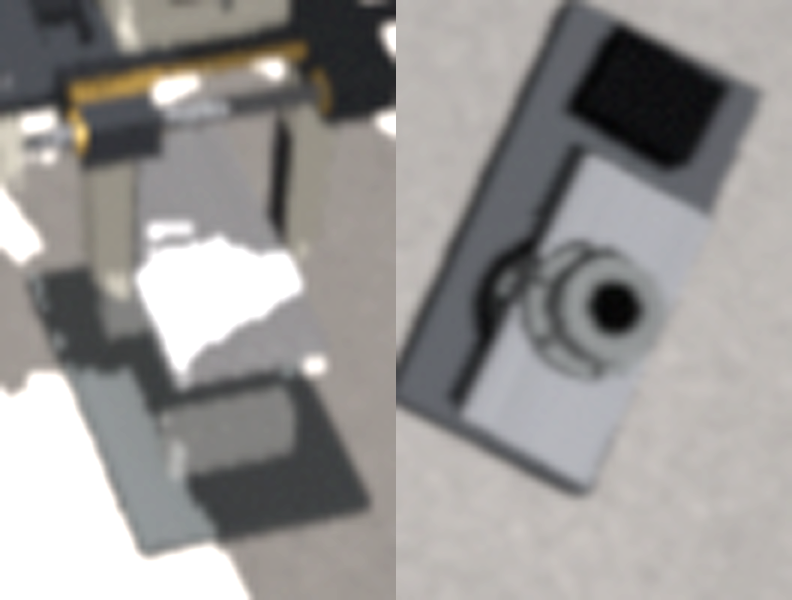

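The left panel shows the plate held level over the rest, the tips just below the plate. The right panel shows the bush bore at crop (616,308) and the lower plate corners at (588,158), (710,215), (585,490) and (460,400). Lower, and measure the bush at the same time.

carry_out:
  translation:
    - [0,0,-1.5]
    - [0,0,-3]
    - [0,0,-3.6]
    - [0,0,-3.8]
    - [0,0,-3.9]
    - [0,0,-4]
    - [0,0,-4.05]
    - [0,0,-4.05]
    - [0,0,-4.05]
  rot:
    - [0,0,0]
    - [0,0,0]
    - [0,0,0]
    - [0,0,0]
    - [0,0,0]
    - [0,0,0]
    - [0,0,0]
    - [0,0,0]
    - [0,0,0]
  grip: [0,0,0,0,0,0,0,0,0]

```text
time_s: 11.95
tcp_pos: [0.5032, 0.0122, 0.0094]
tcp_rot: [[0.902, -0.431, 0.001], [-0.431, -0.902, -0.0], [0.001, -0.0, -1.0]]
wrist_force: [-1.7, 0.2, 5.1]
opening: 0.056
```

```bash
python3 - <<'E'
from h import *
s=bot.state();print(s["tcp_pos"].round(4),s["opening"],s["wrist_force"].round(1))
c=cam("top");g=cv2.cvtColor(c["image"],6);r=g[233:252,444:464]
k=max(cv2.findContours((r<70).astype(np.uint8),0,1)[0],key=cv2.contourArea);m=cv2.moments(k);u,v=444+m["m10"]/m["m00"],233+m["m01"]/m["m00"];print("bore",u,v,ray(c,u,v,.09)*1000)
def f(pts,z):
    P=np.array([ray(c,417+(x-396)/6-.4,191+y/6-.4,z)[:2] for x,y in pts])*1000
    d=P[0]+P[1]-P[2]-P[3];print(P.mean(0).round(1),np.degrees(np.arctan2(d[1],d[0])).round(1),[np.linalg.norm(P[i]-P[j]).round(1) for i,j in((0,1),(1,2),(2,3),(3,0))])
f([(588,158),(710,215),(585,490),(460,400)],.06)
f([(588,158),(710,215),(585,490),(460,408)],.06)
E
```

```text
[0.5032 0.0122 0.0094] 0.05598792716568412 [-1.7  0.2  5.1]
bore 452.9313725490196 241.8235294117647 [ 466.09983927 -296.84714042   90.        ]
[ 465.4 -298.1] -28.4 [np.float64(53.0), np.float64(122.0), np.float64(58.5), np.float64(111.4)]
[ 464.6 -298.1] -28.1 [np.float64(53.0), np.float64(122.0), np.float64(56.9), np.float64(114.2)]
```

Touchdown was at exactly the expected height, with about 5 N. Release, rise and move over the bush.

carry_out:
  translation:
    - [0,0,0]
    - [0,0,0]
    - [0,0,0]
    - [0,0,0]
    - [0,0,1]
    - [0,0,4]
    - [0,0,8]
    - [0,0,11]
    - [-3.7,-30.9,11]
    - [-3.7,-30.9,11]
    - [-3.7,-30.9,11]
    - [-3.7,-30.9,11]
    - [-3.7,-30.9,11]
    - [-3.7,-30.9,11]
    - [-3.7,-30.9,11]
    - [-3.7,-30.9,11]
    - [-3.7,-30.9,11]
    - [-3.7,-30.9,11]
  rot:
    - [0,0,0]
    - [0,0,0]
    - [0,0,0]
    - [0,0,0]
    - [0,0,0]
    - [0,0,0]
    - [0,0,0]
    - [0,0,0]
    - [0,0,0]
    - [0,0,0]
    - [0,0,0]
    - [0,0,0]
    - [0,0,0]
    - [0,0,0]
    - [0,0,0]
    - [0,0,0]
    - [0,0,0]
    - [0,0,0]
  grip: [0.3,0.5,0.6,0.7,0.7,0.7,0.7,0.7,0.7,0.7,0.7,0.7,0.7,0.7,0.7,0.7,0.7,0.7]

```text
time_s: 13.8
tcp_pos: [0.4661, -0.2953, 0.1188]
tcp_rot: [[0.903, -0.429, -0.0], [-0.429, -0.903, 0.0], [-0.0, -0.0, -1.0]]
wrist_force: [-0.1, 0.9, 0.4]
opening: 0.079
```

```bash
python3 - <<'E'
from h import *
s=bot.state();print(s["tcp_pos"].round(4),s["opening"],s["wrist_force"].round(1))
c=cam("top");g=cv2.cvtColor(c["image"],6).astype(int);np.save("pics/r1.npy",c["image"])
p,q=map(int,proj(c,[.503,.0115,.04]))
cv2.imwrite("pics/rest1.png",cv2.resize(c["image"][q-50:q+50,p-50:p+50],None,fx=6,fy=6,interpolation=2));print(p,q)
h=c["image"].astype(int);sub=g[q-35:q+35,p-30:p+30];print(np.percentile(sub,[5,25,50,75,90,98]),h[q,p],h[5+q+30,p+35])
E
```

```text
[ 0.4661 -0.2953  0.1188] 0.07901375180285568 [-0.1  0.9  0.4]
317 224
[ 53. 106. 139. 142. 144. 147.] [148 144 142] [54 55 57]
```

View pics/rest1.png

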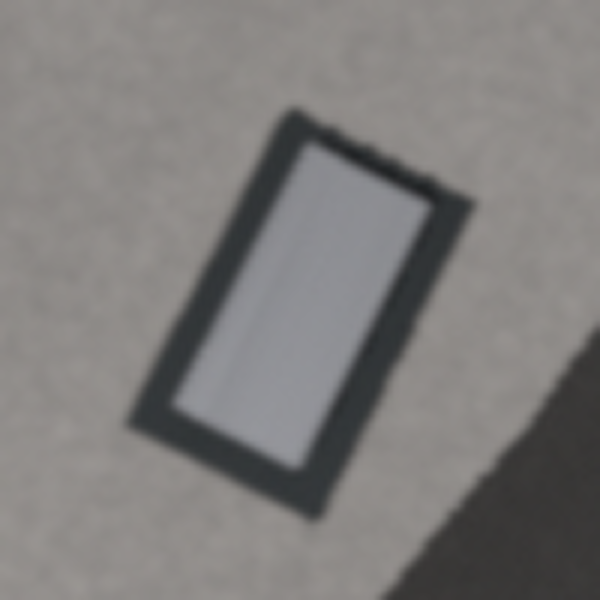

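The first plate lies squarely inside the rest base frame; plate corners are near (313,143), (432,207), (300,470) and (172,405) in the crop. I'll measure its offset and take the bush by the hub.

carry_out:
  translation:
    - [0,-0.15,-2]
    - [0,-0.15,-4]
    - [0,-0.15,-5]
    - [0,-0.15,-5.5]
    - [0,-0.15,-5.9]
    - [0,-0.15,-5.9]
    - [0,-0.15,-5.9]
    - [0,-0.15,-5.9]
    - [0,-0.15,-5.9]
    - [0,-0.15,-5.9]
    - [0,-0.15,-5.9]
    - [0,-0.15,-5.9]
    - [0,-0.15,-5.9]
    - [0,-0.15,-5.9]
    - [0,-0.15,-5.9]
  rot:
    - [0,0,0]
    - [0,0,0]
    - [0,0,0]
    - [0,0,0]
    - [0,0,0]
    - [0,0,0]
    - [0,0,0]
    - [0,0,0]
    - [0,0,0]
    - [0,0,0]
    - [0,0,0]
    - [0,0,0]
    - [0,0,0]
    - [0,0,0]
    - [0,0,0]
  grip: [0.7,0.7,0.7,0.7,0.7,0.6,0.4,0.2,0.1,0,-0.1,-0.2,-0.3,-0.4,-0.4]
  squeeze: 20

```text
time_s: 15.35
tcp_pos: [0.4658, -0.2982, 0.0597]
tcp_rot: [[0.902, -0.431, 0.0], [-0.431, -0.902, 0.0], [0.0, -0.0, -1.0]]
wrist_force: [-0.1, 0.8, 1.0]
opening: 0.0394
```

```bash
python3 - <<'E'
from h import *
s=bot.state();print(s["tcp_pos"].round(4),s["opening"],s["wrist_force"].round(1))
c=cam("top");g=cv2.cvtColor(c["image"],6)
W=np.zeros_like(g);W[174:274,267:367]=1
def rect(mask,z,nm):
    k=cv2.findContours(mask.astype(np.uint8),0,1)[0]
    k=[x for x in k if cv2.pointPolygonTest(x,(317,225),False)>0]
    k=max(k,key=cv2.contourArea)
    P=np.array([ray(c,*x[0],z)[:2]*1000 for x in k],np.float32);print(nm,[np.round(a,1) for a in cv2.minAreaRect(P)])
n,l=cv2.connectedComponents(((g>105)&(W>0)).astype(np.uint8),connectivity=4)
rect(l==l[225,317],.04,"plate")
rect(((g<100)&(W>0))|(l==l[225,317]),.008,"base")
E
```

```text
[ 0.4658 -0.2982  0.0597] 0.039360244472090515 [-0.1  0.8  1. ]
plate [array([503.6,  13.3]), array([ 55.5, 119.1]), np.float64(64.5)]
base [array([504.2,  12. ]), array([ 89.4, 149.8]), np.float64(64.8)]
```

The plate is within about 1 mm of the rest centre and the angles agree. The bush is gripped on the hub at 39.4 mm. Lift and carry it to above the window.

carry_out:
  translation:
    - [0,0,1]
    - [0,0,3]
    - [0,0,6]
    - [0.4,3.8,8]
    - [0.9,7.7,8]
    - [1.3,11.6,8]
    - [1.8,16,8]
    - [2.3,20.5,8]
    - [2.8,25,8]
    - [3.3,29.5,8]
    - [3.8,34,8]
    - [4.3,38.5,8]
    - [4.8,43,8]
    - [5.3,47.5,8]
    - [5.8,52,8]
    - [6.2,56,8]
    - [6.5,59,8]
    - [6.8,61,8]
    - [6.8,61.8,8]
    - [6.8,61.8,8]
  rot:
    - [0,0,0]
    - [0,0,0]
    - [0,0,0]
    - [0,0,0]
    - [0,0,0]
    - [0,0,0]
    - [0,0,0]
    - [0,0,0]
    - [0,0,0]
    - [0,0,0]
    - [0,0,0]
    - [0,0,0]
    - [0,0,0]
    - [0,0,0]
    - [0,0,0]
    - [0,0,0]
    - [0,0,0]
    - [0,0,0]
    - [0,0,0]
    - [0,0,0]
  grip: [-0.4,-0.4,-0.4,-0.4,-0.4,-0.4,-0.4,-0.4,-0.4,-0.4,-0.4,-0.4,-0.4,-0.4,-0.4,-0.4,-0.4,-0.4,-0.4,-0.4]
  squeeze: 30

```text
time_s: 17.4
tcp_pos: [0.5335, 0.32, 0.1396]
tcp_rot: [[0.903, -0.43, -0.0], [-0.43, -0.903, -0.0], [-0.0, 0.0, -1.0]]
wrist_force: [0.7, -1.3, -2.4]
opening: 0.0392
```

carry_out:
  translation:
    - [0,0,-3]
    - [0,0,-6]
    - [0,0,-8]
    - [0,0,-9]
    - [0,0,-9]
    - [0,0,-9]
    - [0,0,-9]
    - [0,0,-9]
  rot:
    - [0,0,0]
    - [0,0,0]
    - [0,0,0]
    - [0,0,0]
    - [0,0,0]
    - [0,0,0]
    - [0,0,0]
    - [0,0,0]
  grip: [-0.4,-0.4,-0.4,-0.4,-0.4,-0.4,-0.4,-0.4]

```text
time_s: 18.2
tcp_pos: [0.5343, 0.3199, 0.0507]
tcp_rot: [[0.902, -0.431, 0.001], [-0.431, -0.902, 0.001], [0.001, -0.001, -1.0]]
wrist_force: [-0.5, -0.8, -2.2]
opening: 0.0395
```

```bash
python3 - <<'E'
from h import *
s=bot.state();print(s["time_s"],s["q"].round(1),s["tcp_pos"].round(4),s["tcp_rot"].round(3).tolist(),s["opening"],s["wrist_force"].round(1))
c=cam("top");np.save("pics/low.npy",c["image"]);p,q=map(int,proj(c,[.466,-.298,.06]));g=cv2.cvtColor(c["image"],6)[q-40:q+40,p-35:p+35]
# hub of lower bush is hidden by plate; plate = brightest low-saturation region bounded by carrier / table
hsv=cv2.cvtColor(c["image"],40)[q-40:q+40,p-35:p+35];print(p,q)
im=c["image"][q-40:q+40,p-35:p+35]
print(im[40,35],im[5,5],im[75,60],im[20,12])
d=(im[...,0].astype(int)-im[...,2]) # table is warm, aluminium is cool
m=((d>-2)&(g>120)).astype(np.uint8);m=cv2.morphologyEx(m,cv2.MORPH_OPEN,np.ones((3,3)))
k=max(cv2.findContours(m,0,1)[0],key=cv2.contourArea)
P=np.array([ray(c,*(x[0]+[p-35,q-40]),.06)[:2]*1000 for x in k],np.float32);print(cv2.minAreaRect(P))
E
```

```text
18.2 [ 26.6  37.5  89.8  -0.   52.6 142.1] [0.5343 0.3199 0.0507] [[0.902, -0.431, 0.001], [-0.431, -0.902, 0.001], [0.001, -0.001, -1.0]] 0.039465988377987496 [-0.5 -0.8 -2.2]
448 242
[150 146 144] [146 149 152] [144 146 150] [144 146 150]
((463.9787902832031, -299.4211730957031), (55.22211837768555, 118.59331512451172), 62.509132385253906)
```

The lower plate now measures (464.0, -299.4) at -27.5°, with the right size. Set the bush down slowly.

carry_out:
  translation:
    - [0,0,-1]
    - [0,0,-1.7]
    - [0,0,-2.1]
    - [0,0,-2.25]
    - [0,0,-2.33]
    - [0,0,-2.38]
    - [0,0,-2.42]
    - [0,0,-2.42]
  rot:
    - [0,0,0]
    - [0,0,0]
    - [0,0,0]
    - [0,0,0]
    - [0,0,0]
    - [0,0,0]
    - [0,0,0]
    - [0,0,0]
  grip: [-0.4,-0.4,-0.4,-0.4,-0.4,-0.4,-0.4,-0.4]

```text
time_s: 19.05
tcp_pos: [0.534, 0.3198, 0.0257]
tcp_rot: [[0.903, -0.431, 0.0], [-0.431, -0.903, 0.0], [0.0, -0.0, -1.0]]
wrist_force: [0.2, 0.5, -1.2]
opening: 0.0393
```

carry_out:
  translation:
    - [0,0,-0.03]
    - [0,0,-0.06]
    - [0,0,-0.06]
  rot:
    - [0,0,0]
    - [0,0,0]
    - [0,0,0]
  grip: [-0.4,-0.4,-0.4]

```text
time_s: 19.35
tcp_pos: [0.534, 0.3198, 0.0257]
tcp_rot: [[0.903, -0.431, 0.0], [-0.431, -0.903, 0.0], [0.0, -0.0, -1.0]]
wrist_force: [-3.2, -1.0, 7.3]
opening: 0.0392
```

Bush seated (7 N). Release, rise straight up, and return towards the stack.

carry_out:
  translation:
    - [0,0,0]
    - [0,0,0]
    - [0,0,0]
    - [0,0,0]
    - [0,0,0]
    - [0,0,2]
    - [0,0,5]
    - [0,0,9]
    - [-0.4,-4,11]
    - [-1,-9,11]
    - [-1.5,-14,11]
    - [-2.1,-19,11]
    - [-2.7,-24,11]
    - [-3.3,-29,11]
    - [-3.8,-34,11]
    - [-4.4,-39,11]
    - [-5,-44,11]
    - [-5.5,-49,11]
    - [-6.1,-54,11]
    - [-7,-62,11]
  rot:
    - [0,0,0]
    - [0,0,0]
    - [0,0,0]
    - [0,0,0]
    - [0,0,0]
    - [0,0,0]
    - [0,0,0]
    - [0,0,0]
    - [0,0,0]
    - [0,0,0]
    - [0,0,0]
    - [0,0,0]
    - [0,0,0]
    - [0,0,0]
    - [0,0,0]
    - [0,0,-2]
    - [0,0,-2]
    - [0,0,-2]
    - [0,0,-2]
    - [0,0,-2]
  grip: [-0.1,0,0.2,0.4,0.5,0.6,0.7,0.8,0.8,0.8,0.8,0.8,0.8,0.8,0.8,0.8,0.8,0.8,0.8,0.8]
  squeeze: 15

```text
time_s: 21.35
tcp_pos: [0.467, -0.2688, 0.135]
tcp_rot: [[0.887, -0.462, 0.0], [-0.462, -0.887, -0.0], [0.0, -0.0, -1.0]]
wrist_force: [1.3, 1.0, 0.3]
opening: 0.0835
```

carry_out:
  translation:
    - [0,0,0]
    - [0,0,0]
    - [0,0,0]
  rot:
    - [0,0,0]
    - [0,0,0]
    - [0,0,0]
  grip: [0.8,0.8,0.8]

```text
time_s: 21.65
tcp_pos: [0.4676, -0.2658, 0.1347]
tcp_rot: [[0.887, -0.461, -0.0], [-0.461, -0.887, 0.0], [-0.0, -0.0, -1.0]]
wrist_force: [-0.0, -0.1, 0.8]
opening: 0.0836
```

```bash
python3 - <<'E'
from h import *
s=bot.state();print(s["tcp_pos"].round(4),s["opening"])
c=cam("top");g=cv2.cvtColor(c["image"],6);p,q=map(int,proj(c,[.534,.321,.056]));r=g[q-9:q+10,p-9:p+10]
k=max(cv2.findContours((r<70).astype(np.uint8),0,1)[0],key=cv2.contourArea);m=cv2.moments(k);print(cv2.contourArea(k))
print("bush",ray(c,p-9+m["m10"]/m["m00"],q-9+m["m01"]/m["m00"],.056)*1000)
im=c["image"].astype(int);B,G,R=im[...,0],im[...,1],im[...,2]
m=((G-R>12)&(G>70)).astype(np.uint8);m[:,260:]=0
k=max(cv2.findContours(m,0,1)[0],key=cv2.contourArea);h=cv2.convexHull(k);e=cv2.fitEllipse(h);print("win",e,ray(c,*e[0],.026)*1000)
P=np.array([ray(c,*x[0],.026)[:2]*1000 for x in h],np.float32);print(cv2.minEnclosingCircle(P))
E
```

```text
[ 0.4676 -0.2658  0.1347] 0.0835617463779351
46.5
bush [534.01620503 320.94054019  56.        ]
win ((190.20616149902344, 208.90225219726562), (43.05838394165039, 46.058677673339844), 55.78192901611328) [534.01513059 321.18224438  26.        ]
((534.6155395507812, 320.8502502441406), 54.35729217529297)
```

The bush sits within 0.3 mm of the window centre. Now the second plate.

carry_out:
  translation:
    - [-0.4,-3.45,0]
    - [-0.4,-3.45,-3]
    - [-0.4,-3.45,-6]
    - [-0.4,-3.45,-8]
    - [-0.4,-3.45,-9.2]
    - [-0.4,-3.45,-9.85]
    - [-0.4,-3.45,-9.85]
    - [-0.4,-3.45,-9.85]
    - [-0.4,-3.45,-9.85]
    - [-0.4,-3.45,-9.85]
    - [-0.4,-3.45,-9.85]
    - [-0.4,-3.45,-9.85]
    - [-0.4,-3.45,-9.85]
    - [-0.4,-3.45,-9.85]
    - [-0.4,-3.45,-9.85]
  rot:
    - [0,0,0]
    - [0,0,0]
    - [0,0,0]
    - [0,0,0]
    - [0,0,0]
    - [0,0,0]
    - [0,0,0]
    - [0,0,0]
    - [0,0,0]
    - [0,0,0]
    - [0,0,0]
    - [0,0,0]
    - [0,0,0]
    - [0,0,0]
    - [0,0,0]
  grip: [0.8,0.8,0.8,0.8,0.8,0.8,0.8,0.5,0.4,0.3,0.25,0.2,0.1,0,0]
  squeeze: 15

```text
time_s: 23.2
tcp_pos: [0.4637, -0.3012, 0.0365]
tcp_rot: [[0.887, -0.462, 0.0], [-0.462, -0.887, 0.0], [0.0, -0.0, -1.0]]
wrist_force: [0.2, 2.2, 4.8]
opening: 0.0556
```

Gripped at 55.6 mm. Lift, carry to just above the first plate and turn +2°.

carry_out:
  translation:
    - [0,0,1]
    - [0,0,3]
    - [0,0,5]
    - [0.5,4,6]
    - [1,8,6]
    - [1.5,12,6]
    - [2,16,6]
    - [2.5,20,6]
    - [3,24,6]
    - [3.5,28,6]
    - [4,31.3,6]
    - [4,31.3,6]
    - [4,31.3,4]
    - [4,31.3,2]
    - [4,31.3,1]
    - [4,31.3,1]
    - [4,31.3,1]
    - [4,31.3,1]
  rot:
    - [0,0,0]
    - [0,0,0]
    - [0,0,0]
    - [0,0,0]
    - [0,0,2]
    - [0,0,2]
    - [0,0,2]
    - [0,0,2]
    - [0,0,2]
    - [0,0,2]
    - [0,0,2]
    - [0,0,2]
    - [0,0,2]
    - [0,0,2]
    - [0,0,2]
    - [0,0,2]
    - [0,0,2]
    - [0,0,2]
  grip: [0,0,0,0,0,0,0,0,0,0,0,0,0,0,0,0,0,0]

```text
time_s: 25.0
tcp_pos: [0.5041, 0.0115, 0.0472]
tcp_rot: [[0.902, -0.431, 0.001], [-0.431, -0.902, -0.0], [0.001, -0.0, -1.0]]
wrist_force: [-0.1, -0.1, -2.1]
opening: 0.0555
```

```bash
python3 - <<'E'
from h import *
s=bot.state();print(s["time_s"],s["tcp_pos"].round(4),s["tcp_rot"].round(4)[:,0],s["opening"],s["wrist_force"].round(1))
b=cam("side");u,v=map(int,proj(b,[.503,.0115,.05]))
cv2.imwrite("pics/place2.png",cv2.convertScaleAbs(cv2.resize(b["image"][v-45:v+45,u-50:u+50],None,fx=6,fy=6,interpolation=2),alpha=1.3))
E
```

```text
25.0 [0.5041 0.0115 0.0472] [ 0.9024 -0.4309  0.0013] 0.055485444734428666 [-0.1 -0.1 -2.1]
```

carry_out:
  translation:
    - [-0.05,0.05,-0.8]
    - [-0.05,0.05,-1.5]
    - [-0.05,0.05,-1.8]
    - [-0.05,0.05,-1.9]
    - [-0.05,0.05,-1.97]
    - [-0.05,0.05,-2.03]
    - [-0.05,0.05,-2.05]
    - [-0.05,0.05,-2.05]
  rot:
    - [0,0,0]
    - [0,0,0]
    - [0,0,0]
    - [0,0,0]
    - [0,0,0]
    - [0,0,0]
    - [0,0,0]
    - [0,0,0]
  grip: [0,0,0,0,0,0,0,0]

```text
time_s: 25.85
tcp_pos: [0.503, 0.0123, 0.0265]
tcp_rot: [[0.903, -0.431, -0.0], [-0.431, -0.903, -0.0], [-0.0, 0.0, -1.0]]
wrist_force: [-4.2, -0.4, 9.2]
opening: 0.0558
```

Contact. Release, rise and clear the view.

carry_out:
  translation:
    - [0,0,0]
    - [0,0,0]
    - [0,0,0]
    - [0,0,0]
    - [0,0,0]
    - [0,0,2]
    - [0,0,6]
    - [0,0,11]
    - [0,0,16]
    - [-10,-35,16]
    - [-10,-35,16]
    - [-10,-35,16]
    - [-10,-35,16]
    - [-10,-35,16]
    - [-10,-35,16]
    - [-10,-35,16]
    - [-10,-35,16]
    - [-10,-35,16]
    - [-10,-35,16]
    - [-10,-35,16]
  rot:
    - [0,0,0]
    - [0,0,0]
    - [0,0,0]
    - [0,0,0]
    - [0,0,0]
    - [0,0,0]
    - [0,0,0]
    - [0,0,0]
    - [0,0,0]
    - [0,0,0]
    - [0,0,0]
    - [0,0,0]
    - [0,0,0]
    - [0,0,0]
    - [0,0,0]
    - [0,0,0]
    - [0,0,0]
    - [0,0,0]
    - [0,0,0]
    - [0,0,0]
  grip: [0.3,0.4,0.5,0.6,0.7,0.7,0.7,0.7,0.7,0.7,0.7,0.7,0.7,0.7,0.7,0.7,0.7,0.7,0.7,0.7]

```text
time_s: 27.85
tcp_pos: [0.4035, -0.3364, 0.1858]
tcp_rot: [[0.903, -0.429, -0.0], [-0.429, -0.903, 0.0], [-0.0, -0.0, -1.0]]
wrist_force: [-0.8, 0.5, -0.2]
opening: 0.0791
```

```bash
python3 - <<'E'
from h import *
s=bot.state();print(s["time_s"],s["tcp_pos"].round(3))
c=cam("top");b=cam("side");g=cv2.cvtColor(c["image"],6)
W=np.zeros_like(g);W[174:274,267:367]=1
n,l=cv2.connectedComponents(((g>105)&(W>0)).astype(np.uint8),connectivity=4)
k=max(cv2.findContours((l==l[225,317]).astype(np.uint8),0,1)[0],key=cv2.contourArea)
P=np.array([ray(c,*x[0],.05)[:2]*1000 for x in k],np.float32);print(cv2.minAreaRect(P))
u,v=map(int,proj(b,[.503,.0115,.05]));w,h=map(int,proj(b,[.534,.321,.04]))
T=lambda i:cv2.convertScaleAbs(cv2.resize(i,(400,300),interpolation=2),alpha=1.2)
top=np.hstack([T(b["image"][v-37:v+38,u-50:u+50]),T(b["image"][h-52:h+53,w-70:w+70])])
p,q=map(int,proj(c,[.49,-.31,.03]))
bot_=np.hstack([T(c["image"][q-45:q+45,p-60:p+60]),T(c["image"][150:270,140:300])])
cv2.imwrite("pics/final.png",np.vstack([top,bot_]))
E
```

```text
27.85 [ 0.404 -0.336  0.186]
((502.884521484375, 13.977325439453125), (54.71036911010742, 117.65909576416016), 65.05329132080078)
```

View pics/final.png

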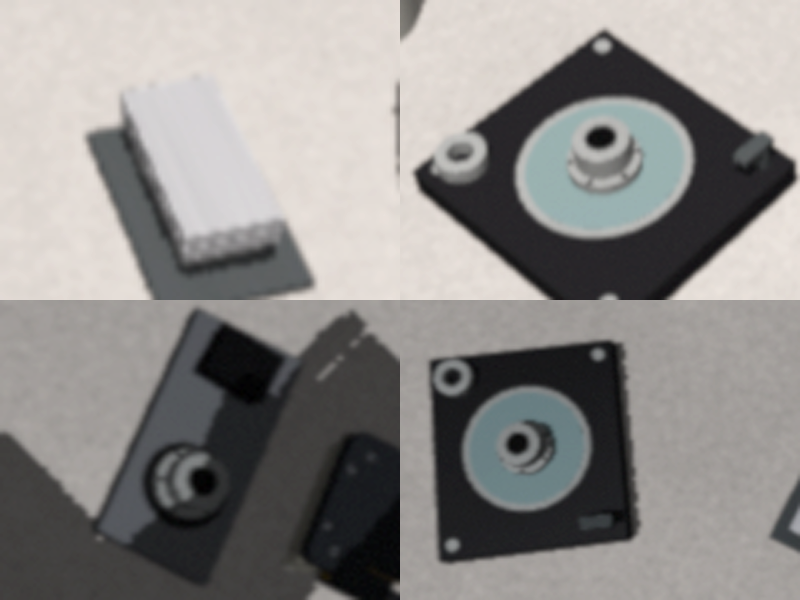

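The picture shows the two plates piled flush on the rest (top left) and the bush hub up in the middle of the window (top right). The low bush still stands on the carrier, with the box and ring undisturbed. Handing in.

```bash
python3 -c "
from h import *
print(bot.close_job())"
```

```text
the job is handed in; nothing more can be done
None
```

I did the three placements in the order asked and handed the job in at about 28 s of the 67 s allowed. The first plate lies on the rest bars, the upper bush stands hub up on the window, and the second plate lies on the first. Everything was released, and the arm was clear at hand-in.

**Last checks:**

| Item | Result |
|---|---|
| First plate | about 1.4 mm from the rest centre, under 0.5° off |
| Bush | about 0.3 mm from the window centre |
| Second plate | about 1 mm and 0.5° from the first |
| Other objects | the lowest bush, black box and ring looked undisturbed in the final picture |

The highest wrist force I read at the end of a move was about 9 N, on setting down the second plate.

**What disagreed:** the fingertips are about 33 mm higher than the tool data says, so my first two closes passed above the plate without touching it. I found this in the side camera and worked with corrected heights. The jaws also seem to sit about 1 mm to one side of the stated tool centre, which I allowed for.

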